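Set the wedge gap of a whetstone holder with a feeler

TASK

Set the gap between the whetstone and the red-backed sliding jaw to the thickness of the feeler's blade: take the feeler by its blue handle, slide its blade most of the way through the gap, leave it standing there, and push the jaw gently from behind until it is stopped by the blade and pinches it, with no play left, without ramming it. Then draw the blade out without shifting the jaw and stand the feeler upright back on its rubber mat. Never let the feeler fall over, and leave the rubbing stone, the bowl and the jar where they are.

Things in the scene. Friction and masses are not known exactly. Their poses are not given: they have to be found in the camera images.
- holder: Fixed stone holder; origin on the bench below the stone's end face, z up. Aluminium bar along y: x +-32, y -105..215, 14 mm high. Tan whetstone on it: x +-35, y 0..205, z 14..46 mm; its end face y = 0 bounds the gap, the jaw's front face at y = -(24 mm - jaw) is the other side. The gap runs through along x (70 mm), open above and at both ends; its -x end faces the robot.
- jaw (a joint): Travel (m) of the jaw to the stone (holder +y): gap = 0.024 - value, so 0.018 = 6 mm, the blade's thickness; 0.024 = shut; starts at 0 to 0.010. Dark steel block, x +-35, z 15..53 mm, 34 mm long in y with its red back plate (z 15..61 mm). Takes about 5 N to move, stays where it is left.
- jaw_back (a point): Middle of the jaw's red back face, 45 mm above the bench, moving with the jaw, 34 mm behind its front face. Push here towards the holder's +y. Behind it only the bare 14 mm high bar, for 47 mm or more.
- feeler: Loose gauge, about 180 g, standing on its handle. Origin at the centre of the foot, z up, x along the blade. Blue handle 40 (x) by 34 (y) by 60 mm high; grip across y. Steel blade on edge: 6 mm thick (y), x 20..95, z 20..42 mm: with the foot on the bench beside the holder's -x side, the blade passes 6 mm over the bar through the gap. It stands by itself when let go.
- feeler_tip (a point): Middle of the blade's far end: x +95 mm, z +31 mm in the feeler's frame.
- mat: Fixed black rubber mat, 200 mm (x) by 160 mm (y), 4 mm thick; origin at the centre of its underside. The feeler stands on it at the start, blade pointing roughly along +x.
- rubbing_stone: Bystander: loose green-grey stone, 70 x 50 x 30 mm; origin at the centre of its underside.
- tub: Bystander: loose white bowl, 90 mm across, 50 mm high; origin at the centre of its underside.
- jar: Bystander: loose amber glass jar, 56 mm across, 70 mm high; origin at the centre of its underside.

How it is judged:
By the outcome, as a careful person would: the job done as asked, in the order asked, and still so for the second after the job is handed in, with the robot touching nothing.
It also fails if it takes over 70 s, if anything falls off the work surface, if the arm or the gripper's body presses on something with over 40 N, if the wrist force passes 120 N, or if a joint passes its speed limit or range.

ROBOT

A 7-joint arm with a two-finger parallel gripper is mounted at the origin on the work surface. World frame = base frame: x ahead of the robot, y to its left, z up, the work surface at z = 0. Lengths are in m, angles in rad, forces in N, time in s.
With the tool pointing down it reaches from about 0.4 to 0.9 m from the base axis. Payload 5.6 kg.
Tool frame: the origin (TCP) lies midway between the tips of the shut fingers; the grasp point (between the pads) lies 19 mm behind it; y points along the fingers, z is the direction in which the jaws open and shut, and the axes are right-handed (so a half turn about y gives the same grasp; the last joint's range is limited). The gripper opens to 92 mm and grips with 3 to 60 N. Pads are 20 mm wide; open, the fingers measure 128 mm over their backs; the gripper's body (75 mm by 189 mm) begins 69 mm behind the grasp point.
Start: joints at [1.151, 0.468, -0.012, 1.603, 0.006, 1.071, -0.056], TCP at [0.239, -0.604, 0.193] pointing down, gripper open.
Joint ranges: [-2.53, 2.53], [-0.31, 2.02], [-1.57, 1.55], [0.28, 2.44], [-1.29, 4.43], [0.15, 1.84], [-2.92, 2.92]. Speed limits (rad/s): [2.57, 2.57, 3.14, 3.14, 3.14, 3.14, 3.14].

INTERFACE

Orientations are given as a 3x3 rotation matrix whose columns are the frame's x, y, z axes.
In Python, from station import env, effector, solver, viewer, workorder, search_frame, tip_of gives the robot as it stands. Calls block until the motion is done:
- env.reach(position, orientation): joint-space move of the TCP to a pose.
- env.movel(position, frame=None, rate=0.15): straight line of the TCP; frame=None keeps the orientation; rate is the mean speed in m/s.
- env.goto_joints(angles): joint-space move.
- effector.release() and effector.grasp(squeeze=None): open the fingers fully, or close them until they stop; squeeze is the grip in N (None keeps the last).
- env.pause(seconds).
- solver.inverse_kinematics(position, orientation): joint angles nearest the present ones, or None.
- env.sense(): the state.
- viewer.read_camera(name): name is "scene" or "top" or "wrist"; returns (picture, depth): 480x640x3 uint8, red, green, blue; 480x640 float32, m along the optical axis (not along the pixel's ray), 0 where there is no reading.
- viewer.camera_info(name): a dict with "intrinsics" (3x3 intrinsics, pixels), "eye" and "rotation" of the camera in the world; the wrist camera has in their place "T_tool_cam" (4x4, takes a point from camera to tool coordinates, whose origin is the TCP and whose axes are the tool frame's). Camera axes: x right, y up, looking along -z (the intrinsics and any distortion apply to the point x, -y, -z); pixel columns grow to the right and rows downward; lengths in m; the calibration is good to about 2 mm. A picture is of the moment at which its call begins: read the wrist's pose just before it. camera_info takes no time and is no camera call.
A pose or a line that the arm cannot do raises env.PlanningError and nothing moves.
- workorder.finish_job(): hands the job in, once; it reports no verdict.
Trained networks look in the newest picture that a camera, given by its name, has taken for a name from the list of things; names that differ only in an ending like _2 or _b are one class to them, and where a whole thing is asked for, a point or a joint stands for the part that bears it (a point fixed in the world has none). Each returns a list of dicts, best first, with "score" (0 to 1); they miss things now and then, are a little off and sometimes report something else, mostly with a low value. They report only what shows in the picture. A call takes as long as a camera call.
- search_frame(camera, name): "at" ([x, y, z] in m, in world coordinates, good to about 4 mm: the middle of the surface that is visible of it).
- tip_of(camera, name): "at" ([x, y, z] in m, in world coordinates, good to about 4 mm: a listed point, or the origin of a listed thing).
The state is a dict: "t": time; "joint_positions": joint angles; "joint_velocities": joint speeds; "tau": joint torques, N m; "ee_pos": TCP position; "tcp_rot": TCP orientation; "wrist_force": force on the tool from outside, world axes, zero at the start; "moment": the same for the moment, N m; "gripper_width": finger opening in m.
Only numpy, scipy, OpenCV 4.12 (cv2) and the standard library are available. Lean on these libraries where they do the work, as an engineer would, in place of code of your own. Each camera call takes 0.05 s, during which the arm holds its last target. There are 200 camera calls.

## Working session

There is one attempt and no reset: what is moved stays moved. The work goes in short steps, each a Python script; the robot and the scene stay as the last script left them, time stands still between calls to the robot, and variables do not carry over. Pictures are saved under pics/ and viewed, about 8 in all and at most 12, crops included, and the job is handed in when it is done.

```bash
ls; mkdir -p pics; cat > h.py <<'E'
import numpy as np, cv2
from station import env, effector, solver, viewer, workorder, search_frame, tip_of
def shot(c,f):
    s=env.sense(); p,d=viewer.read_camera(c)
    cv2.imwrite('pics/'+f,cv2.cvtColor(p,cv2.COLOR_RGB2BGR)); return p,d,s
def cloud(c,d,s=None):
    """world xyz for each pixel"""
    i=viewer.camera_info(c);K=np.array(i['intrinsics'])
    v,u=np.mgrid[:480,:640]
    uv=np.stack([u,v],-1).reshape(-1,1,2).astype(float)
    D=np.array(i.get('distortion',np.zeros(5)),float)
    n=cv2.undistortPoints(uv,K,D).reshape(480,640,2)
    P=np.stack([n[...,0]*d,-n[...,1]*d,-d],-1)
    if 'eye' in i: return P@np.array(i['rotation']).T+np.array(i['eye'])
    T=np.array(i['T_tool_cam']); P=P@T[:3,:3].T+T[:3,3]
    return P@np.array(s['tcp_rot']).T+np.array(s['ee_pos'])
E
python3 - <<'E'
from h import *
np.set_printoptions(precision=4,suppress=True)
print(env.sense())
for c in ['scene','top','wrist']:
    print(c,viewer.camera_info(c))
    p,d,s=shot(c,c+'0.png'); np.savez(c+'0.npz',p=p,d=d,P=cloud(c,d,s))
    for n in ['holder','jaw_back','feeler','feeler_tip','mat','jaw','rubbing_stone','tub','jar']:
        for f in (search_frame,tip_of):
            try: r=f(c,n)
            except Exception as e: r=[]; print(e)
            if r: print(c,n,f.__name__,[(np.round(q['at'],4).tolist(),round(q['score'],2)) for q in r[:2]])
E
python3 -c "
import cv2,numpy as np
a=cv2.imread('pics/scene0.png');b=cv2.imread('pics/top0.png')
"
```

```text
pics
{'t': 0.0, 'joint_positions': array([ 1.151 ,  0.4683, -0.0116,  1.6036,  0.006 ,  1.0714, -0.0563]), 'joint_velocities': array([ 0.0018,  0.001 ,  0.0013, -0.0008,  0.0007, -0.0016,  0.0023]), 'tau': array([ -0.0004, -52.0584,  -0.0127, -24.3756,  -0.0567,   0.0171,
         0.0002]), 'ee_pos': array([ 0.2389, -0.6039,  0.192 ]), 'tcp_rot': array([[-0.9299, -0.0007,  0.3678],
       [-0.3678,  0.0016, -0.9299],
       [ 0.0001, -1.    , -0.0017]]), 'wrist_force': array([0.4409, 0.3505, 0.3832]), 'moment': array([-0.0382, -0.0436,  0.0048]), 'gripper_width': 0.09192668553851784}
scene {'intrinsics': array([[620.8769,   0.    , 324.9801],
       [  0.    , 620.8769, 251.3543],
       [  0.    ,   0.    ,   1.    ]]), 'eye': array([ 0.9744, -0.683 ,  0.9834]), 'rotation': array([[ 0.8504, -0.3971,  0.3452],
       [ 0.5262,  0.6448, -0.5544],
       [-0.0024,  0.6531,  0.7572]])}
scene holder call [([0.593, 0.1157, 0.0476], 0.76)]
scene jaw_back call [([0.5993, 0.037, 0.0517], 0.76)]
scene jaw_back call [([0.5961, 0.0353, 0.0434], 0.84)]
scene feeler call [([0.3862, 0.3105, 0.0302
[... 1745 characters left out ...]
0.3778, 0.3258, 0.0264], 0.73)]
top rubbing_stone call [([0.3783, 0.329, -0.0023], 0.68)]
top tub call [([0.7671, -0.1969, 0.0231], 0.72)]
top tub call [([0.7597, -0.1928, -0.0021], 0.68)]
top jar call [([0.6289, -0.4064, 0.0698], 0.66)]
top jar call [([0.6382, -0.4163, -0.0024], 0.89)]
wrist {'intrinsics': array([[358.3577,   0.    , 313.8602],
       [  0.    , 358.3577, 230.6503],
       [  0.    ,   0.    ,   1.    ]]), 'T_tool_cam': array([[-0.0001, -0.9663, -0.2574, -0.0715],
       [-0.0003,  0.2574, -0.9663, -0.192 ],
       [ 1.    , -0.    , -0.0003, -0.0002],
       [ 0.    ,  0.    ,  0.    ,  1.    ]])}
it knows: feeler, feeler_tip, holder, jar, jaw_back, mat, rubbing_stone, tub
```

View pics/scene0.png

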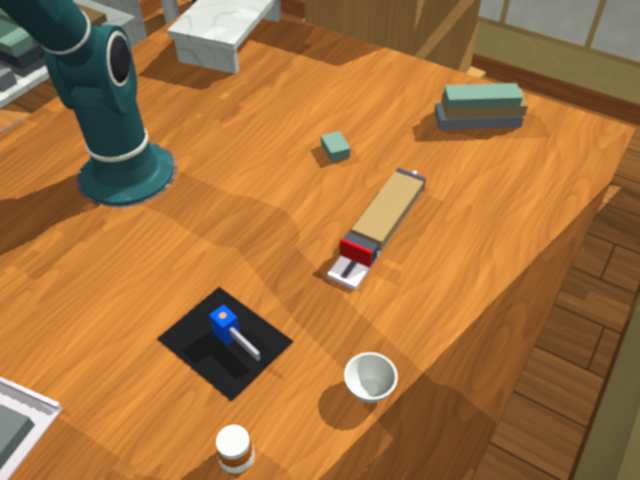

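View pics/top0.png

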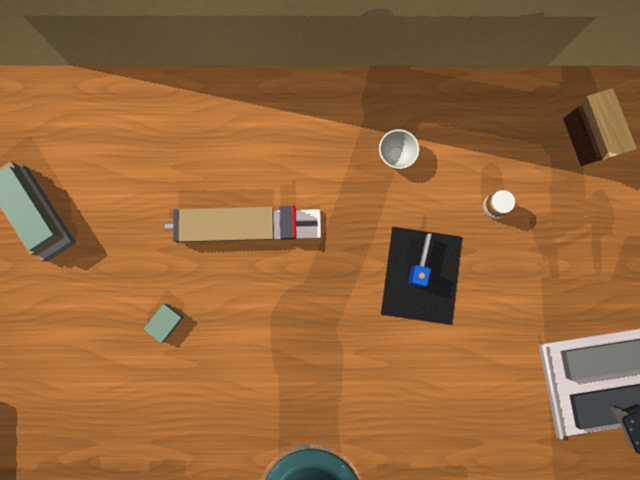

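The scene view shows the feeler on its mat (223,320), its blade tip at (258,357). The jaw's red back plate is at (358,252), with the whetstone beyond it. The top view agrees: feeler handle (421,275), tip (429,235), jaw back (294,222). Next I'll look closer with the wrist camera, at the jaw and then the feeler.

```bash
cat >> h.py <<'E'
def R(yaw):  # tool down; feeler/holder x axis at yaw -> tool x = -that
    c,s=np.cos(yaw),np.sin(yaw)
    return np.array([[-c,0,s],[-s,0,-c],[0,-1,0.]])
E
python3 - <<'E'
from h import *
np.set_printoptions(precision=4,suppress=True)
for n,p,y in [('feeler',[0.49,-0.24,0.22],-0.2),('jaw',[0.55,0.05,0.22],0)]:
    env.reach(p,R(y)); env.pause(0.3)
    im,d,s=shot('wrist','w_'+n+'.png'); np.savez('w_'+n+'.npz',p=im,d=d,P=cloud('wrist',d,s))
    print(s['t'],s['ee_pos'])
    for m in (['feeler','feeler_tip','mat'] if n=='feeler' else ['holder','jaw_back']):
        print(m,[(np.array(q['at']),q['score']) for q in tip_of('wrist',m)[:2]])
a=cv2.imread('pics/w_feeler.png');b=cv2.imread('pics/w_jaw.png')
cv2.imwrite('pics/w.png',cv2.resize(np.vstack([a,b]),(400*1,600)))
E
```

```text
4.625 [ 0.4898 -0.2406  0.2199]
feeler [(array([ 0.4758, -0.2329,  0.0042]), 0.95)]
feeler_tip [(array([ 0.567 , -0.2617,  0.0386]), 0.8)]
mat [(array([ 0.4816, -0.245 ,  0.0007]), 0.98)]
6.2583 [0.5501 0.0489 0.22  ]
holder [(array([0.596 , 0.0871, 0.0048]), 0.56)]
jaw_back [(array([0.5965, 0.0351, 0.0445]), 0.61), (array([ 0.4826, -0.2454, -0.0006]), 0.38)]
```

View pics/w.png

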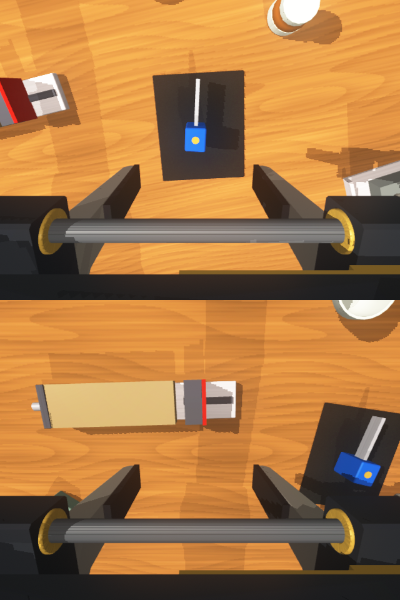

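The picture shows the feeler upright (top half, handle about (195,138), blade pointing up). The stone, jaw and red plate are in the lower half (red plate about (204,402)). Now to fit the geometry from depth.

```bash
cat > fit.py <<'E'
from h import *
np.set_printoptions(precision=4,suppress=True)
def rect(P):
    xy=(P[:,:2]*1000).astype(np.float32); c,s,a=cv2.minAreaRect(xy)
    return np.array(c)/1000,np.array(s),a
def fit_feeler(p,P):
    hsv=cv2.cvtColor(p,cv2.COLOR_RGB2HSV); near=np.hypot(P[...,0]-.49,P[...,1]+.245)<.14
    blue=(hsv[...,0]>105)&(hsv[...,0]<130)&(hsv[...,1]>150)
    z=P[...,2]; t=blue&near&(z>.057)&(z<.073)
    h=P[t]; b=P[near&~blue&(z>.036)&(z<.054)]
    print('handle',len(h),np.median(h[:,2]),rect(h),'blade',len(b),np.median(b[:,2]) if len(b) else '')
    if len(b)>10:
        vx,vy,x0,y0=cv2.fitLine(b[:,:2].astype(np.float32),cv2.DIST_HUBER,0,1e-4,1e-4).ravel()
        print('blade yaw',np.arctan2(vy,vx) if vx>0 else np.arctan2(-vy,-vx),'mid',b.mean(0),'xmax',b[b[:,0].argmax()])
def fit_holder(p,P):
    hsv=cv2.cvtColor(p,cv2.COLOR_RGB2HSV); z=P[...,2]
    reg=(abs(P[...,0]-.595)<.06)&(P[...,1]>-.03)&(P[...,1]<.34)
    m=reg&(z>.040)&(z<.050)&(hsv[...,0]>12)&(hsv[...,0]<35)&(hsv[...,1]>50)
    m=cv2.erode(m.astype(np.uint8),np.ones((2,2)))>0
    print('stone',m.sum(),np.median(P[m][:,2]),rect(P[m]))
    s=P[m]; e=[]
    for x in np.arange(.57,.625,.01):
        q=s[abs(s[:,0]-x)<.005]
        if len(q): e.append((x,q[:,1].min(),q[:,1].max()))
    print(np.array(e))
    r=reg&((hsv[...,0]<8)|(hsv[...,0]>172))&(hsv[...,1]>150)&(z>.054)
    print('red top',r.sum(),np.median(P[r],0) if r.any() else '',rect(P[r]))
    g=reg&(z>.0495)&(z<.0565)&~r; q=P[g]; print('jaw top',g.sum(),rect(q),np.percentile(q[:,1],[2,50,98]))
    b=reg&(z>.009)&(z<.019)&(hsv[...,1]<80)&(P[...,1]<.06); q=P[b]; print('bar',b.sum(),rect(q))
if __name__=='__main__':
    for f in ['w_feeler','top0','scene0']:
        d=np.load(f+'.npz'); print(f); fit_feeler(d['p'],d['P'])
    for f in ['w_jaw','top0','scene0']:
        d=np.load(f+'.npz'); print(f); fit_holder(d['p'],d['P'])
E
python3 fit.py
```

```text
w_feeler
handle 1174 0.0640397872898807 (array([ 0.4765, -0.2363]), array([33.7912, 40.2079]), 76.26915740966797) blade 451 0.046182146228863075
blade yaw -0.24004343 mid [ 0.5326 -0.2502  0.0462] xmax [ 0.5685 -0.2561  0.0468]
top0
handle 252 0.06235558223884352 (array([ 0.4755, -0.2346]), array([34.3464, 39.7867]), 75.91806030273438) blade 115 0.04443936563026574
blade yaw -0.24583507 mid [ 0.5317 -0.2486  0.0443] xmax [ 0.568  -0.2553  0.0365]
scene0
handle 330 0.06307560589795075 (array([ 0.4783, -0.2373]), array([34.5543, 41.3745]), 75.08829498291016) blade 201 0.04475372774169284
blade yaw -0.2372438 mid [ 0.5333 -0.2509  0.0439] xmax [ 0.5715 -0.2583  0.0476]
w_jaw
stone 13865 0.04611148035236187 (array([0.5898, 0.1871]), array([ 69.1985, 205.3008]), 1.641253113746643)
[[0.57   0.0838 0.2888]
 [0.58   0.0841 0.2892]
 [0.59   0.0845 0.2898]
 [0.6    0.0846 0.2899]
 [0.61   0.085  0.2902]
 [0.62   0.0852 0.2901]]
red top 442 [0.5957 0.0369 0.0613] (array([0.5948, 0.041 ]), array([68.6052, 13.9298]), 1.9888488054275513)
jaw top 2054 (array([0.591 , 0.1696]), array([ 69.9665, 259.
[... 542 characters left out ...]
 69.2652, 264.5472]), 1.7360689640045166) [0.0407 0.0585 0.2957]
bar 614 (array([0.5944, 0.007 ]), array([63.981 , 53.7823]), 0.4239882528781891)
scene0
stone 2059 0.04566797532943001 (array([0.5935, 0.187 ]), array([ 69.7196, 210.9028]), 1.6003326177597046)
[[0.57   0.082  0.2919]
 [0.58   0.0833 0.2889]
 [0.59   0.0823 0.2883]
 [0.6    0.0816 0.2906]
 [0.61   0.0832 0.2896]
 [0.62   0.0836 0.2913]]
red top 148 [0.5978 0.0353 0.0597] (array([0.5963, 0.0375]), array([68.4642, 16.3852]), 3.845344066619873)
jaw top 412 (array([0.5926, 0.1642]), array([ 71.4303, 269.3389]), 1.5824763774871826) [0.0322 0.0583 0.2944]
bar 729 (array([0.5975, 0.0174]), array([65.3206, 82.3377]), 0.290674090385437)
```

```bash
cat >> h.py <<'E'
F=np.array([0.4765,-0.2363]); FY=-0.24
HO=np.array([0.5927,0.0845]); HY=0.0283
hx=np.array([np.cos(HY),np.sin(HY)]); hy=np.array([-hx[1],hx[0]])
def H(x,y,z): return np.r_[HO+hx*x+hy*y,z]   # holder -> world
GAPY=-0.0083
E
python3 - <<'E'
from h import *
np.set_printoptions(precision=4,suppress=True)
env.reach(np.r_[F,0.13],R(FY)); env.movel(np.r_[F,0.024],rate=0.1)
effector.grasp(20); env.pause(0.2); s=env.sense(); print(s['t'],s['gripper_width'],s['ee_pos'],s['wrist_force'])
env.movel(np.r_[F,0.124],rate=0.1)
env.reach(H(-0.165,GAPY,0.124),R(HY))
env.movel(H(-0.165,GAPY,0.0225),rate=0.12); env.pause(0.3)
im,d,s=shot('wrist','held.png'); np.savez('held.npz',p=im,d=d,P=cloud('wrist',d,s))
print(s['t'],s['gripper_width'],s['ee_pos'],s['wrist_force'])
print([(np.array(q['at']),q['score']) for q in tip_of('wrist','feeler_tip')[:2]])
shot('scene','held_scene.png')
P=cloud('wrist',d,s); 
a=im[:330,120:520]; b=cv2.imread('pics/held_scene.png')[200:400,150:450]
cv2.imwrite('pics/held_c.png',np.vstack([cv2.resize(cv2.cvtColor(a,cv2.COLOR_RGB2BGR),(400,330)),cv2.resize(b,(400,267))]))
E
```

```text
9.9083 0.03369689820268375 [ 0.4764 -0.2363  0.024 ] [-0.0594  0.1975  0.3248]
13.55 0.033896731379536325 [0.4284 0.0715 0.0229] [-0.5742 -0.063  -2.5333]
[(array([0.5268, 0.0732, 0.035 ]), 0.71)]
```

View pics/held_c.png

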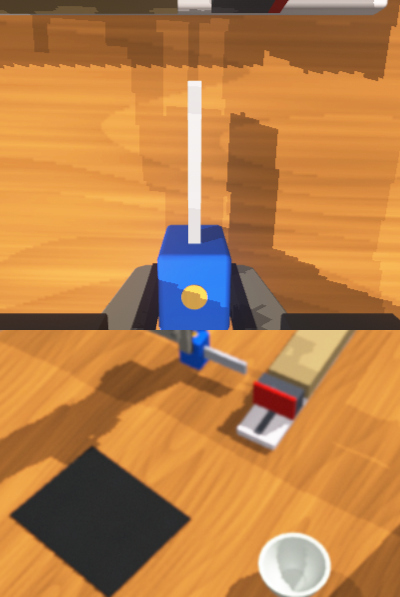

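The feeler is held straight and upright. In the wrist crop the blade (188–201) lines up with the gap (178–211). Now inserting it.

```bash
python3 - <<'E'
from h import *
np.set_printoptions(precision=4,suppress=True)
for x in [-0.120,-0.100,-0.080,-0.063]:
    env.movel(H(x,GAPY,0.0225),rate=0.08); s=env.sense(); print(x,s['wrist_force'],s['ee_pos'])
    if np.hypot(*(s['wrist_force'][:2]))>5: print('contact');break
env.pause(.2); im,d,s=shot('wrist','ins.png'); np.savez('ins.npz',p=im,d=d,P=cloud('wrist',d,s))
cv2.imwrite('pics/ins_c.png',cv2.resize(cv2.cvtColor(im[:330,120:520],cv2.COLOR_RGB2BGR),(600,495)))
print(s['t'])
E
```

```text
-0.12 [ 0.6985 -0.1018 -2.2267] [0.4723 0.0728 0.0222]
-0.1 [ 0.4864  0.0847 -1.6781] [0.4927 0.0734 0.0224]
-0.08 [-0.1226 -0.1228 -2.139 ] [0.5127 0.0739 0.0223]
-0.063 [-1.2232 -0.5228 -2.6934] [0.5298 0.0744 0.0224]
15.7833
```

View pics/ins_c.png

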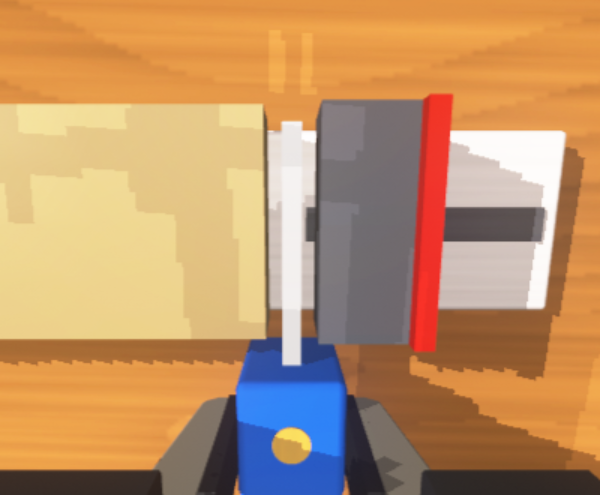

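The blade is through the gap, clear of both faces: blade at 282–302, stone face at 267, jaw face at 318. I'll shift it 3.5 mm towards the stone, lower it to contact and release.

```bash
python3 - <<'E'
from h import *
np.set_printoptions(precision=4,suppress=True)
y=GAPY+0.0035
env.movel(H(-0.063,y,0.0225),rate=0.03); print(env.sense()['wrist_force'])
fz0=env.sense()['wrist_force'][2]
for z in np.arange(0.0217,0.0178,-0.0004):
    env.movel(H(-0.063,y,z),rate=0.01); env.pause(.05); s=env.sense(); print(round(z,4),s['ee_pos'],s['wrist_force'])
    if s['wrist_force'][2]-fz0>3: break
effector.release(); env.pause(.1)
env.movel(H(-0.063,y,0.15),rate=0.2); effector.grasp(20)
p0=H(0,-0.095,0.15); env.reach(p0,R(HY)); env.movel(H(0,-0.095,0.032),rate=0.12); env.pause(.3)
im,d,s=shot('wrist','behind.png'); np.savez('behind.npz',p=im,d=d,P=cloud('wrist',d,s)); print(s['t'],s['ee_pos'],s['wrist_force'],s['gripper_width'])
shot('scene','behind_s.png')
a=cv2.imread('pics/behind.png'); b=cv2.imread('pics/behind_s.png')[180:320,250:450]
cv2.imwrite('pics/behind_c.png',np.vstack([cv2.resize(a,(400,300)),cv2.resize(b,(400,280))]))
E
```

```text
[ 0.7504  0.7484 -2.0836]
0.0217 [0.5298 0.0779 0.0216] [ 0.8595 -0.4274 -2.0151]
0.0213 [0.5298 0.0779 0.0213] [ 0.4317  0.1201 -1.3474]
0.0209 [0.5298 0.0779 0.0209] [-0.3503  0.1068 -1.8016]
0.0205 [0.5298 0.0779 0.0205] [-0.7192 -0.5106 -2.1326]
0.0201 [0.5298 0.078  0.0201] [ 0.6249  0.1942 -2.6732]
0.0197 [0.5299 0.0779 0.02  ] [-1.4343  0.0628  2.5253]
23.0583 [ 0.5957 -0.0105  0.0325] [-0.4478 -1.2015  0.4704] 0.0006465913042574762
```

View pics/behind_c.png

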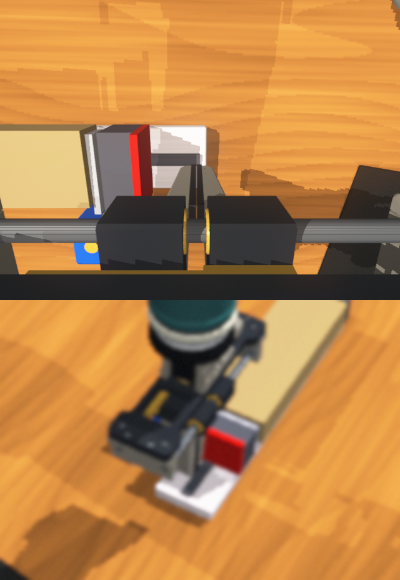

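The gripper is shut behind the red plate, which is at about (140,160) in the wrist view. The feeler stands at the far side. Next comes a gentle push in small steps with force feedback.

```bash
python3 - <<'E'
from h import *
np.set_printoptions(precision=4,suppress=True)
env.movel(H(0,-0.074,0.032),rate=0.05); env.pause(.2)
f0=np.mean([(env.pause(.02),env.sense()['wrist_force'])[1]@np.r_[hy,0] for _ in range(5)])
y=-0.074; log=[]; hi=0; done=False
while y<-0.036:
    y+=0.0004; env.movel(H(0,y,0.032),rate=0.01)
    f=-(np.mean([(env.pause(.01),env.sense()['wrist_force'])[1]@np.r_[hy,0] for _ in range(3)])-f0)
    yy=(env.sense()['ee_pos'][:2]-HO)@hy
    log.append((round(y*1e3,1),round(yy*1e3,2),round(f,1)))
    if f>10.5: done=True;break
    if f>25: break
print(done,log); s=env.sense(); print(s['t'])
im,d,s=shot('wrist','pushed.png'); np.savez('pushed.npz',p=im,d=d,P=cloud('wrist',d,s))
cv2.imwrite('pics/pushed_c.png',cv2.resize(cv2.cvtColor(im[180:440,0:320],cv2.COLOR_RGB2BGR),(640,520)))
E
```

```text
True [(-73.6, np.float64(-73.61), np.float64(-0.4)), (-73.2, np.float64(-73.13), np.float64(-0.1)), (-72.8, np.float64(-72.75), np.float64(-0.0)), (-72.4, np.float64(-72.34), np.float64(0.0)), (-72.0, np.float64(-72.0), np.float64(0.1)), (-71.6, np.float64(-71.58), np.float64(0.5)), (-71.2, np.float64(-71.14), np.float64(-0.3)), (-70.8, np.float64(-70.77), np.float64(0.3)), (-70.4, np.float64(-70.34), np.float64(0.1)), (-70.0, np.float64(-69.96), np.float64(0.3)), (-69.6, np.float64(-69.56), np.float64(-0.0)), (-69.2, np.float64(-69.16), np.float64(-0.0)), (-68.8, np.float64(-68.77), np.float64(0.0)), (-68.4, np.float64(-68.39), np.float64(-0.3)), (-68.0, np.float64(-67.99), np.float64(0.1)), (-67.6, np.float64(-67.55), np.float64(-0.0)), (-67.2, np.float64(-67.19), np.float64(-0.1)), (-66.8, np.float64(-66.76), np.float64(-0.4)), (-66.4, np.float64(-66.39), np.float64(0.1)), (-66.0, np.float64(-65.97), np.float64(0.1)), (-65.6, np.float64(-65.57), np.float64(0.1)), (-65.2, np.float64(-65.14), np.float64(-0.4)), (-64.8, np.float64(-64.78), np.float64(0.6)), (-64.4, np.float64(-64.38)
[... 1029 characters left out ...]
, (-55.2, np.float64(-55.13), np.float64(5.4)), (-54.8, np.float64(-54.83), np.float64(5.3)), (-54.4, np.float64(-54.59), np.float64(5.9)), (-54.0, np.float64(-54.26), np.float64(5.3)), (-53.6, np.float64(-54.07), np.float64(5.7)), (-53.2, np.float64(-53.9), np.float64(6.0)), (-52.8, np.float64(-53.56), np.float64(6.6)), (-52.4, np.float64(-53.13), np.float64(6.3)), (-52.0, np.float64(-53.03), np.float64(6.6)), (-51.6, np.float64(-53.03), np.float64(8.0)), (-51.2, np.float64(-53.05), np.float64(8.3)), (-50.8, np.float64(-53.05), np.float64(9.0)), (-50.4, np.float64(-53.04), np.float64(9.1)), (-50.0, np.float64(-53.02), np.float64(10.3)), (-49.6, np.float64(-53.01), np.float64(10.7))]
40.7833
```

View pics/pushed_c.png

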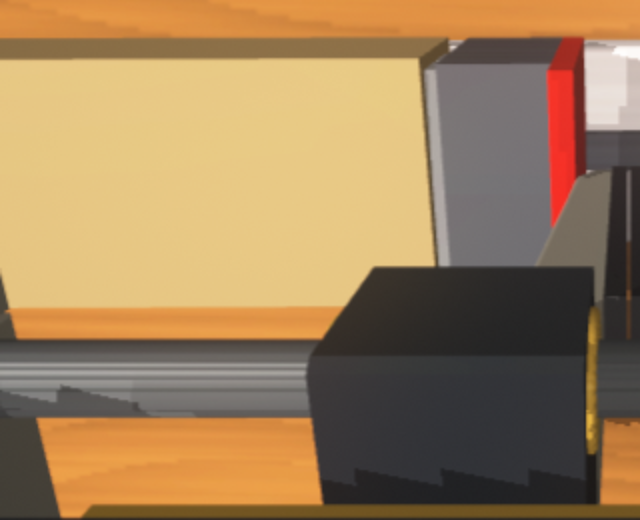

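The jaw moved at about 5 N and stopped dead at -53.0 mm as the force rose to 10.7 N. The picture shows the blade as a thin strip with no visible slack between the stone (about 425) and the jaw (about 440). Now I'll back off and regrasp the feeler.

```bash
python3 - <<'E'
from h import *
from fit import rect
np.set_printoptions(precision=4,suppress=True)
env.movel(H(0,-0.080,0.032),rate=0.05); env.movel(H(0,-0.080,0.15),rate=0.25); effector.release()
env.reach(H(-0.063,-0.003,0.13),R(HY)); env.pause(.2)
im,d,s=shot('wrist','pre.png'); P=cloud('wrist',d,s); np.savez('pre.npz',p=im,d=d,P=P)
f0=np.array(s['wrist_force'])
hsv=cv2.cvtColor(im,cv2.COLOR_RGB2HSV)
m=(hsv[...,0]>105)&(hsv[...,0]<130)&(hsv[...,1]>150)&(abs(P[...,2]-.060)<.006)&(P[...,1]>0)
q=P[m]; c,sz,a=rect(q); e=[(c-HO)@hx,(c-HO)@hy]; print('handle',m.sum(),c,sz,a,'holder frame',e,s['t'])
x,y=-0.063,-0.003
if abs(e[0]-x)<.004 and abs(e[1]-y)<.004 and m.sum()>300 and max(abs(np.sort(sz)-[34,40]))<3: x,y=e
else: print('fallback')
env.movel(H(x,y,0.0215),rate=0.12)
effector.grasp(12); env.pause(.15)
fs=[(env.pause(.02),env.sense())[1] for _ in range(4)]
f=np.mean([k['wrist_force'] for k in fs],0)-f0
print(x,y,f@np.r_[hx,0],f@np.r_[hy,0],f[2],fs[-1]['gripper_width'],fs[-1]['ee_pos'],fs[-1]['t'])
E
```

```text
handle 1941 [0.5304 0.0795] [39.3224 32.6848] 1.480966567993164 holder frame [np.float64(-0.06243757518704032), np.float64(-0.0031984385203549424)] 44.2833
-0.06243757518704032 -0.0031984385203549424 0.7885183818067749 0.4228764367309543 -1.4016432122321976 0.03397102712188809 [0.5304 0.0796 0.0215] 46.5167
```

```bash
python3 - <<'E'
from h import *
np.set_printoptions(precision=4,suppress=True)
effector.grasp(20)
x,y=-0.0624,-0.0032
for xx in [-0.075,-0.10,-0.17]:
    env.movel(H(xx,y,0.0215),rate=0.05 if xx>-.15 else .08); s=env.sense(); print(xx,s['wrist_force'],s['gripper_width'])
env.movel(H(-0.17,y,0.12),rate=0.2)
env.reach(np.r_[F,0.12],R(FY)); env.movel(np.r_[F,0.029],rate=0.12); env.pause(.1)
fz0=env.sense()['wrist_force'][2]
for z in np.arange(0.028,0.0215,-0.0005):
    env.movel(np.r_[F,z],rate=0.02); env.pause(.03); s=env.sense()
    if s['wrist_force'][2]-fz0>2.5: break
print('down',z,s['wrist_force'],s['ee_pos'],s['t'])
effector.release(); env.pause(.1)
env.movel(np.r_[F,0.20],rate=0.2)
env.pause(.2); im,d,s=shot('wrist','end_f.png'); np.savez('end_f.npz',p=im,d=d,P=cloud('wrist',d,s)); print(s['t'])
im,d,s=shot('top','end_t.png'); np.savez('end_t.npz',p=im,d=d,P=cloud('top',d,s))
from fit import *
for f in ['end_f','end_t']:
    k=np.load(f+'.npz'); fit_feeler(k['p'],k['P'])
k=np.load('end_t.npz'); fit_holder(k['p'],k['P'])
a=cv2.imread('pics/end_f.png')[:300];b=cv2.imread('pics/end_t.png')[90:390,100:540]
cv2.imwrite('pics/end_c.png',np.vstack([cv2.resize(a,(560,262)),cv2.resize(b,(480,327),interpolation=3) if 0 else cv2.resize(b,(560,330))]))
E
```

```text
-0.075 [-2.2339  1.3415  3.2315] 0.03367211680838558
-0.1 [-2.9809  0.8208  4.1462] 0.03356639877576764
-0.17 [-0.0421 -0.6134 -2.2875] 0.034012812336300165
down 0.024999999999999998 [-1.7818  1.086   5.9361] [ 0.4766 -0.2363  0.0255] 53.65
55.9333
handle 1365 0.06403305182167457 (array([ 0.4761, -0.236 ]), array([33.2513, 40.0006]), 76.34820556640625) blade 491 0.04603518504349288
blade yaw -0.2415855 mid [ 0.5322 -0.2497  0.0461] xmax [ 0.5682 -0.2562  0.044 ]
handle 110 0.06254089246026573 (array([ 0.4635, -0.2312]), array([32.7711, 16.2239]), 78.05474853515625) blade 68 0.04338089861829153
blade yaw -0.27306744 mid [ 0.5386 -0.2493  0.0435] xmax [ 0.5673 -0.2587  0.042 ]
stone 2397 0.04479425975921458 (array([0.589 , 0.1869]), array([ 68.5663, 203.4184]), 1.6080011129379272)
[[0.57   0.0846 0.288 ]
 [0.58   0.0869 0.2873]
 [0.59   0.0869 0.288 ]
 [0.6    0.0868 0.2886]
 [0.61   0.0869 0.2867]
 [0.62   0.0872 0.2863]]
red top 74 [0.5926 0.0472 0.0592] (array([0.5942, 0.048 ]), array([70.3952,  4.7735]), 2.185206651687622)
jaw top 442 (array([0.59  , 0.1725]), array([ 70.2809, 254.3634]), 1.8372793197631836) [0.0514 0.071  0.2975]
bar 717 (array([0.5949, 0.0132]), array([64.3906, 64.4367]), 2.2515523433685303)
```

View pics/end_c.png

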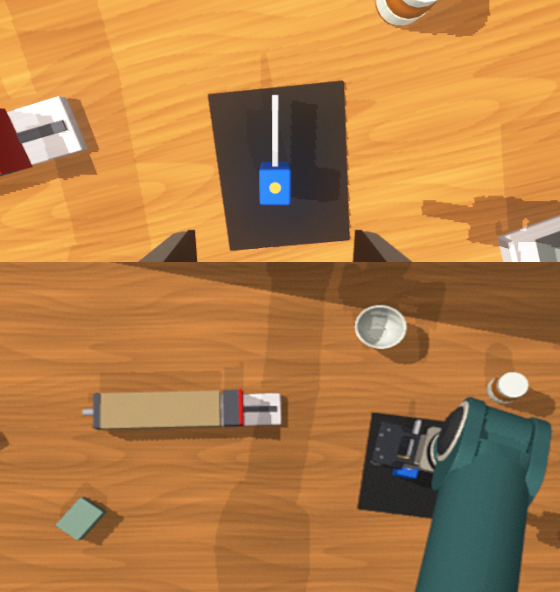

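The feeler stands upright on the mat (275,185 in the top half) and the bystanders have not moved. The red plate sits 10.6 mm from its start, against 10.75 mm of pushed travel, so drawing the blade out did not shift the jaw. Handing in.

```bash
python3 -c "
from h import *
print(workorder.finish_job(), env.sense()['t'])"
```

```text
the job is handed in; nothing more can be done
the job is handed in; nothing more can be done
```

The job is done and handed in at about 56 s; no verdict was reported.

- **Blade in:** I took the feeler by its blue handle and slid the blade through the gap to about 3 mm short of the far side. I then left the feeler standing there.
- **Jaw set:** I pushed the jaw from behind with the shut gripper. It moved at about 5 N and stopped dead against the blade after 10.75 mm. The push ended at 10.7 N.
- **Blade out:** I regrasped the handle with only about 0.4 N of side force, drew the blade straight out, and stood the feeler back in its original place on the mat.

**Last checks:**
- **Feeler:** it is upright, with its handle top at 64 mm and within 1 mm of its starting place.
- **Jaw:** the top camera puts the red plate 10.6 mm from its start, which matches the pushed travel, so drawing the blade out did not shift it noticeably. I did not measure the final 6 mm gap directly; it rests on the jaw's firm stop against the blade.
- **Rubbing stone, bowl and jar:** they look unmoved in the last picture, though I did not measure their positions again.
- **Failed check:** the top camera's last fit of the feeler was off because the arm hid part of it. I used the wrist camera's fit instead.

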